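# Load the wash basket and latch its lid

### The arm

A 7-joint arm with a two-finger parallel gripper is mounted at the origin on the work surface. World frame = base frame: x ahead of the robot, y to its left, z up, the work surface at z = 0. Lengths are in m, angles in rad, forces in N, time in s.
With the tool pointing down it reaches from about 0.375 to 0.925 m from the base axis. Payload 3.1 kg.
Tool frame: the origin (TCP) lies between the finger pads; the fingertips stand 19 mm ahead of it and the grasp point (between the pads) is the TCP; z points along the fingers, y is the line along which they close (so a half turn about z gives the same grasp; the last joint's range is limited). The gripper opens to 85 mm and grips with 20 to 120 N. Pads are 22 mm wide; open, the fingers measure 114 mm over their backs; the gripper's body (76 mm by 85 mm) begins 54 mm behind the grasp point. The pads swing forward as they close: fully open they stand 13 mm farther back than shut.
Start: joints at [-0.098, 0.383, 0.044, 1.598, -0.018, 1.161, -0.05], TCP at [0.65, 0, 0.25] pointing down, gripper open.
Joint ranges: [-2.61, 2.61], [-0.41, 2.15], [-1.48, 1.57], [0, 2.5], [-1.57, 4.71], [0.05, 1.97], [-2.85, 2.85]. Speed limits (rad/s): [2.79, 2.79, 3.14, 3.14, 3.14, 3.14, 3.14].

### API

Orientations are given as a unit quaternion [x, y, z, w].
In Python, from bench import move_ptp, movel, move_j, move_gripper, pause, inverse_kinematics, read_camera, camera_params, MotionError, sign_off, look_for, tip_of, read_time_s, read_qpos, read_joint_vel, read_effort, read_eef_pos, read_tcp_rot, read_ft_force, read_ft_torque, read_finger_gap, read_grasp_force gives the robot as it stands. Calls block until the motion is done:
- move_ptp(position, orientation): joint-space move of the TCP to a pose.
- movel(position, orientation=None, speed=0.15): straight line of the TCP; orientation=None keeps the orientation; speed is the mean speed in m/s.
- move_j(angles): joint-space move.
- move_gripper(opening, effort=None): finger opening in m; effort is the grip in N (None keeps the last); returns when the fingers have stopped.
- pause(seconds).
- inverse_kinematics(position, orientation): joint angles nearest the present ones, or None.
- read_camera(name): name is "scene" or "side" or "wrist"; returns the picture (480x640x3 uint8, red, green, blue); there is no depth.
- camera_params(name): a dict with "K" (3x3 intrinsics, pixels), "camera_from_world" (4x4, takes a point from world to camera coordinates). Camera axes: x right, y down, z forward; pixel columns grow to the right and rows downward; lengths in m; the calibration is good to about 2 mm. A picture is of the moment at which its call begins: read the wrist's pose just before it. camera_params takes no time and is no camera call; for the wrist camera it gives the pose at the moment of the call.
A pose or a line that the arm cannot do raises MotionError and nothing moves.
- sign_off(): hands the job in; it is judged then, once.
Trained networks look in the newest picture that a camera, given by its name, has taken for a name from the list of things; names that differ only in an ending like _2 or _b are one class to them, and where a whole thing is asked for, a point or a joint stands for the part that bears it (a point fixed in the world has none). Each returns a list of dicts, best first, with "confidence" (0 to 1); they miss things now and then, are a little off and sometimes report something else, mostly with a low value. They report only what shows in the picture. A call takes as long as a camera call. They do not tell look-alikes from the thing itself.
- look_for(camera, name): "at" ([column, row] in pixels, amid what is visible of it).
- tip_of(camera, name): "at" ([column, row] in pixels: a listed point, or the origin of a listed thing).
Readings, each from a call of its own:
- read_time_s(): time.
- read_qpos(): joint angles.
- read_joint_vel(): joint speeds.
- read_effort(): joint torques, N m.
- read_eef_pos(): TCP position.
- read_tcp_rot(): TCP orientation.
- read_ft_force(): force on the tool from outside, world axes, zero at the start.
- read_ft_torque(): the same for the moment, N m.
- read_finger_gap(): finger opening in m.
- read_grasp_force(): force on a finger pad.
Only numpy, scipy, OpenCV 4.12 (cv2) and the standard library are available. Lean on these libraries where they do the work, as an engineer would, in place of code of your own. Each camera call takes 0.05 s, during which the arm holds its last target. There are 200 camera calls.

### The job

Load the wash basket for the parts washer: gently set every dirty part that is out on the bench (brown flanges, grey blocks, bronze bush) into the basket, each standing on the basket's floor the way up it stands now, none on top of another. When all are in, lower the lid gently onto the basket so that it sits fully home, then turn both red latches all the way across the lid to secure it. Leave the spray cans and the blue bin as they are.

Things in the scene. Friction and masses are not known exactly. Their poses are not given: they have to be found in the camera images.
- basket: Slotted stainless wash basket on rubber feet, fixed to the bench, open at the top. Origin: centre of its underside, at bench height; x along its long side, y across, z up. Outside 352 x 222 mm, inside 340 x 210 mm; rim 90 mm above the bench.
- basket_floor (a point): Centre of the basket's inner floor, 18 mm above the bench; axes as the basket. Walls rise 72 mm from it and stand 170 mm (x) and 105 mm (y) from it. A latch arm that is not turned clear reaches up to 18 mm inwards over the mouth at the middle of its side, in the way of lid and gripper.
- latch_left (a joint): Turn latch on the basket's +y long side (rad): 0 = arm square across the lid's edge (secured, end stop). It grows anticlockwise seen from above up to the stop at 1.7, where the arm points along the basket's +x; beyond 1.35 it is clear of the lid and mouth. It stays where it is left (about 0.06 N m to turn).
- latch_left_grip (a point): Centre of the left latch's red wing grip, on the pivot axis (137 mm from the basket's centre along +y), 118 mm above the bench. Wing: 42 mm long, 10 mm thick, set along the arm, upright from 103 to 133 mm above the bench. x points along the arm to its tip 50 mm from the pivot; arm 20 mm wide, from 97 to 103 mm above the bench.
- latch_right (a joint): Turn latch on the basket's -y long side (rad): 0 = arm square across the lid's edge (secured, end stop). It grows anticlockwise seen from above up to the stop at 1.7, where the arm points along the basket's -x; beyond 1.35 it is clear of the lid and mouth. It stays where it is left (about 0.06 N m to turn).
- latch_right_grip (a point): Centre of the right latch's red wing grip, on the pivot axis (137 mm from the basket's centre along -y), 118 mm above the bench. Wing: 42 mm long, 10 mm thick, set along the arm, upright from 103 to 133 mm above the bench. x points along the arm to its tip 50 mm from the pivot; arm 20 mm wide, from 97 to 103 mm above the bench.
- lid_handle (a point): Centre of the black strap handle of the loose lid, which lies on the bench, 55 mm above it. The bar is 126 mm long (the lid's x), 14 mm wide (y) and 14 mm high, with 34 mm free below it between two legs 102 mm apart. On the seated lid this point is 135 mm above the bench, over the basket's centre. The lid fits either way round (half turn).
- lid_face (a point): Centre of the lid's upper face, 41 mm below the handle's centre; axes as the handle. Slotted stainless plate 356 x 226 x 4 mm, 0.6 kg. Under it a locating frame 329 x 199 mm, 10 mm deep, drops inside the basket's mouth with 5.5 mm of play on each side; the plate then rests on the rim, its face 94 mm above the bench. Latch arms clear the seated lid by 3 mm.
- flange_a_mid (a point): Rust-brown cast flange, loose, hub upwards: disc 80 mm across and 14 mm thick, on it a round hub 40 mm across up to 58 mm above the underside; about 0.35 kg. The point lies on its axis, 29 mm above the underside; z points up. It can be gripped across the hub above the disc. May be absent.
- flange_b_mid (a point): Rust-brown cast flange, loose, hub upwards: disc 80 mm across and 14 mm thick, on it a round hub 40 mm across up to 58 mm above the underside; about 0.35 kg. The point lies on its axis, 29 mm above the underside; z points up. It can be gripped across the hub above the disc. May be absent.
- block_a_mid (a point): Light grey cast valve block, loose: 88 mm long (its x) x 44 mm wide (its y) x 50 mm high, about 0.4 kg. The point is its centre, 25 mm above the underside. May be absent.
- block_b_mid (a point): Light grey cast valve block, loose: 88 mm long (its x) x 44 mm wide (its y) x 50 mm high, about 0.4 kg. The point is its centre, 25 mm above the underside. May be absent.
- bush_mid (a point): Bronze bush, loose, standing upright: cylinder 56 mm across and 56 mm high, 0.35 kg. The point is its centre, 28 mm above the underside; z is its axis. May be absent.
- can_white_mid (a point): White spray can with a red cap, 65 mm across and 186 mm high, a bystander to leave alone. The point is on its axis 90 mm above its base.
- can_green_mid (a point): Green spray can with a red cap, 65 mm across and 186 mm high, a bystander to leave alone. The point is on its axis 90 mm above its base.
- blue_bin_mid (a point): Blue open parts bin 110 x 150 x 75 mm, a bystander to leave alone. The point is 37 mm above the centre of its underside.
Things that resemble listed ones, but are neither listed nor needed, are in the scene too. Leave any green or turquoise look-alike of the part that bears block_a_mid alone.

How it is judged:
By the outcome, as a careful person would: the job done as asked, in the order asked, and still so for the second after the job is handed in, with the robot touching nothing.
Of flange_a, flange_b, block_a, block_b, bush only 3 to 5 are there at a start; the rules pass over those that are not, and their reading is None.
At some moment in a run one of flange_a, flange_b, block_a, block_b, bush may be knocked a few centimetres aside while the robot is not near it.
It also fails if it takes over 210 s, if anything falls off the work surface, if the arm or the gripper's body presses on something with over 40 N, if the wrist force passes 120 N, or if a joint passes its speed limit or range.

## Working session

There is one attempt and no reset: what is moved stays moved. The work goes in short steps, each a Python script; the robot and the scene stay as the last script left them, time stands still between calls to the robot, and variables do not carry over. Pictures are saved under pics/ and viewed, at most 14 in all, crops included, and the job is handed in when it is done.

```bash
ls; mkdir -p pics
cat > h.py <<'E'
import numpy as np, cv2
from bench import *
from scipy.spatial.transform import Rotation as R
def snap(cam,fn=None):
    P=camera_params(cam); im=read_camera(cam)
    if fn: cv2.imwrite('pics/'+fn,im[:,:,::-1])
    return P,im
def ray(P,px,z):
    K=np.array(P["K"]);T=np.array(P["camera_from_world"])
    d=T[:3,:3].T@np.linalg.inv(K)@np.array([px[0],px[1],1.]); o=-T[:3,:3].T@T[:3,3]
    return o+d*(z-o[2])/d[2]
def proj(P,X):
    K=np.array(P["K"]);T=np.array(P["camera_from_world"])
    c=K@(T[:3,:3]@np.array(X)+T[:3,3]); return c[:2]/c[2]
def down(yaw):  # tool x at yaw, pointing down; y closes along yaw-90
    return (R.from_euler('z',yaw)*R.from_euler('x',np.pi)).as_quat()
E
python3 - <<'E'
from h import *
print(read_time_s(),read_tcp_rot())
H=dict(lid_handle=.055,latch_left_grip=.118,basket_floor=.018,flange_a_mid=.029,block_a_mid=.025,bush_mid=.028,can_white_mid=.09,can_green_mid=.09,blue_bin_mid=.037)
for c in ("scene","side"):
    P,im=snap(c,c+'0.png')
    for n,z in H.items():
        for d in tip_of(c,n):
            if d["confidence"]>.2: print(c,n,round(d["confidence"],2),np.round(d["at"]),np.round(ray(P,d["at"],z)[:2],3))
E
```

```text
pics
0.0 [ 0.7070717   0.70714057 -0.00099982 -0.00090819]
scene lid_handle 0.83 [424. 172.] [0.436 0.436]
scene latch_left_grip 0.67 [384. 208.] [0.55  0.151]
scene basket_floor 0.9 [343. 266.] [0.566 0.012]
scene flange_a_mid 0.91 [227. 350.] [ 0.619 -0.341]
scene flange_a_mid 0.67 [346. 269.] [0.588 0.002]
scene block_a_mid 0.96 [107. 307.] [ 0.356 -0.484]
scene block_a_mid 0.77 [223. 257.] [ 0.368 -0.205]
scene block_a_mid 0.76 [160. 255.] [ 0.269 -0.323]
scene block_a_mid 0.61 [174. 278.] [ 0.364 -0.331]
scene bush_mid 0.85 [237. 289.] [ 0.485 -0.236]
scene can_white_mid 0.9 [257. 368.] [ 0.731 -0.337]
scene can_green_mid 0.7 [323. 350.] [ 0.773 -0.22 ]
scene can_green_mid 0.35 [170. 326.] [ 0.547 -0.417]
scene blue_bin_mid 0.94 [478. 252.] [0.746 0.294]
side lid_handle 0.7 [209. 401.] [0.434 0.417]
side lid_handle 0.61 [166. 295.] [0.731 0.302]
side latch_left_grip 0.65 [260. 276.] [0.559 0.15 ]
side basket_floor 0.62 [295. 274.] [0.569 0.019]
side flange_a_mid 0.91 [359. 203.] [ 0.62 -0.33]
side block_a_mid 0.95 [406. 262.] [ 0.369 -0.207]
side block_a_mid 0.82 [463. 213.] [ 0.354 -0.505]
side block_a_mid 0.75 [429. 239.] [ 0.369 -0.332]
side block_a_mid 0.68 [466. 261.] [ 0.245 -0.319]
side bush_mid 0.56 [377. 238.] [ 0.485 -0.234]
side can_white_mid 0.92 [337. 177.] [ 0.707 -0.327]
side can_green_mid 0.77 [298. 182.] [ 0.778 -0.224]
side can_green_mid 0.6 [208. 400.] [0.419 0.426]
side blue_bin_mid 0.81 [166. 296.] [0.743 0.296]
```

View pics/scene0.png

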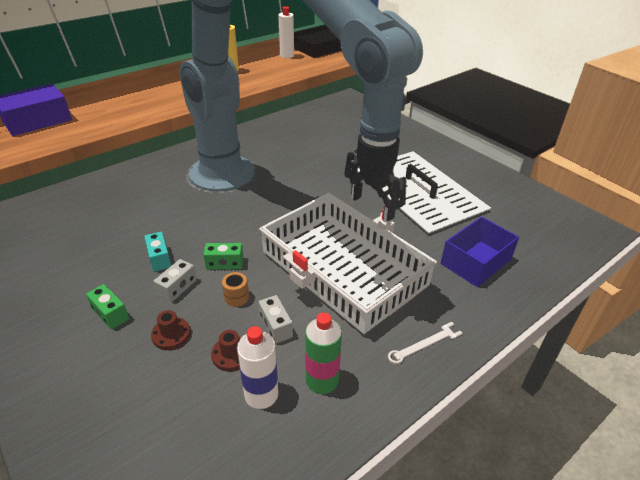

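View pics/side0.png

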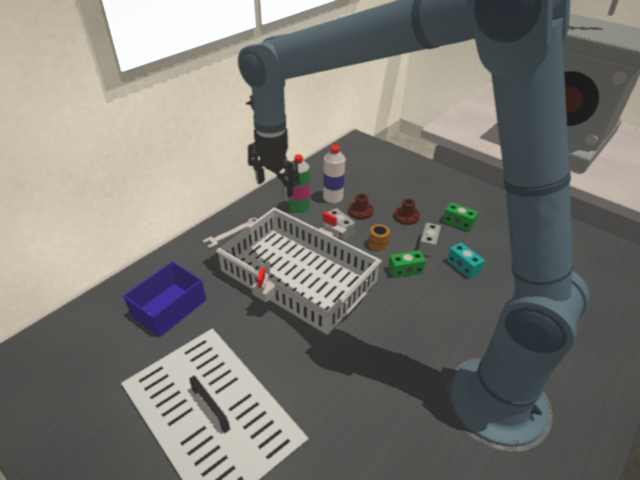

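The scene shows five dirty parts: flanges at (170,330) and (229,350), grey blocks at (175,280) and (275,318), and the bush at (235,289). There are green and turquoise decoys, and the lid is at (425,180). Next I'll take wrist views from above.

Run:
```python
from h import *
P0=camera_params("scene")
for n,px in dict(L=(262,235),T=(329,197),R_=(434,264),B=(365,322)).items(): print(n,np.round(ray(P0,px,.09),3))
for i,(p,ns) in enumerate([((.56,0,.42),dict(latch_left_grip=.118,latch_right_grip=.118,basket_floor=.018)),((.52,-.30,.42),dict(flange_a_mid=.029,block_a_mid=.025,bush_mid=.028))]):
    try: move_ptp(p,read_tcp_rot())
    except MotionError as e: print(e)
    P,im=snap("wrist",f"w{i}.png"); print(read_time_s(),np.round(read_eef_pos(),3))
    T=np.array(P["camera_from_world"]);print('cam',np.round(-T[:3,:3].T@T[:3,3],3))
    for n,z in ns.items():
        for d in tip_of("wrist",n):
            if d["confidence"]>.2: print(n,round(d["confidence"],2),np.round(d["at"]),np.round(ray(P,d["at"],z)[:2],3))
```

```text
L [ 0.425 -0.124  0.09 ]
T [0.401 0.1   0.09 ]
R_ [0.742 0.123 0.09 ]
B [ 0.771 -0.112  0.09 ]
1.8417 [0.56  0.    0.417]
cam [0.561 0.064 0.542]
latch_left_grip 0.71 [320.  57.] [0.555 0.147]
latch_right_grip 0.78 [336. 300.] [ 0.573 -0.128]
latch_right_grip 0.32 [322.  57.] [0.557 0.147]
basket_floor 0.7 [330. 182.] [0.567 0.006]
basket_floor 0.47 [275. 343.] [ 0.48  -0.247]
3.2 [ 0.521 -0.297  0.42 ]
cam [ 0.522 -0.234  0.544]
flange_a_mid 0.81 [392. 214.] [ 0.615 -0.334]
block_a_mid 0.93 [216. 311.] [ 0.355 -0.487]
block_a_mid 0.8 [134. 203.] [ 0.252 -0.321]
block_a_mid 0.75 [222. 214.] [ 0.374 -0.337]
block_a_mid 0.55 [207. 115.] [ 0.363 -0.203]
bush_mid 0.85 [295. 143.] [ 0.48  -0.238]
```

View pics/w0.png

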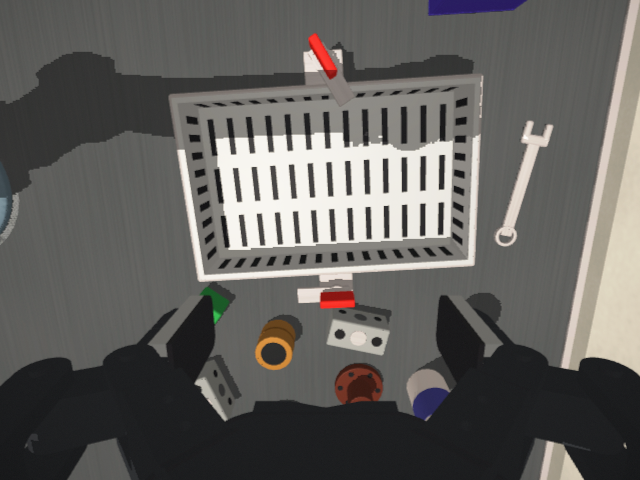

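View pics/w1.png

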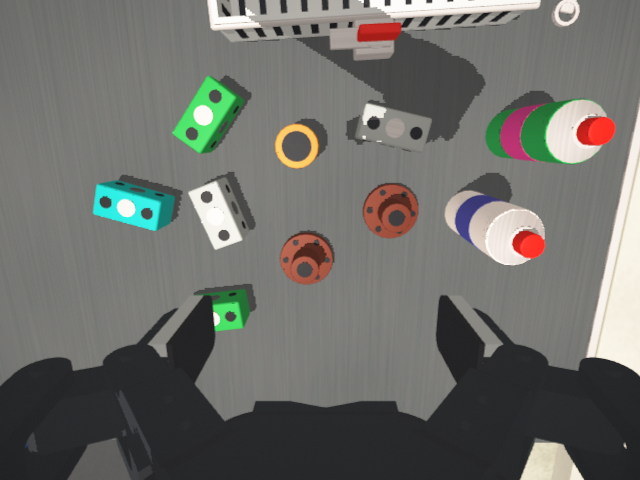

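w0 shows the left latch wing at (322,57), with its arm over the mouth at about 0.45 rad. The right latch (337,299) is already along the side, so it is clear. w1 shows bush (297,146), blocks (217,213) and (394,127), and flanges (390,210) and (306,258). I'll clear the left latch first, then re-look at the parts.

```bash
cat >> h.py <<'E'
BY=.065; BC=np.array([.5655,.0095])
def bpos(u,v): return BC+np.array([u*np.cos(BY)-v*np.sin(BY),u*np.sin(BY)+v*np.cos(BY)])
def go(xy,z,yaw): move_ptp([*xy,z],down(yaw))
def lin(xy,z,yaw,speed=.15): movel([*xy,z],down(yaw),speed)
def stat(t=''): print(t,round(read_time_s(),1),np.round(read_eef_pos(),3),'gap',round(read_finger_gap(),4),'grip',round(read_grasp_force(),1),'F',np.round(read_ft_force(),1))
E
python3 - <<'E'
from h import *
P0=camera_params("wrist")
c=bpos(0,.137); print(c)
move_gripper(.05,20)
y0=np.radians(120)
go(c,.2,y0); lin(c,.127,y0,.12); move_gripper(0,20); stat('g')
for a in np.linspace(y0,BY+np.pi/2+1.60+0.0,5)[1:]: pass
for k,a in enumerate(np.linspace(y0,BY-np.pi/2+1.62+np.pi,4)[1:]):
    move_ptp([*c,.127],down(a)); stat(k)
move_gripper(.05); stat()
lin(c,.22,a,.25)
move_gripper(.085)
move_ptp((.52,-.30,.42),down(np.pi/2))
P,im=snap("wrist","w2.png"); np.save('P2.npy',P,allow_pickle=True)
cv2.imwrite('pics/w2c.png',cv2.resize(im[0:320,80:480,::-1],(800,640))[:600])
for n,z in dict(flange_a_mid=.029,block_a_mid=.025,bush_mid=.028).items():
        for d in tip_of("wrist",n):
            if d["confidence"]>.2: print(n,round(d["confidence"],2),np.round(d["at"]),np.round(ray(P,d["at"],z)[:2],3))
stat()
E
```

```text
[0.55660127 0.14621069]
g 6.8 [0.558 0.147 0.128] gap 0.0096 grip 25.7 F [0.6 0.3 1.3]
0 7.2 [0.558 0.147 0.128] gap 0.0099 grip 25.6 F [3.5 2.2 1.6]
1 7.7 [0.559 0.148 0.128] gap 0.0095 grip 25.5 F [4.8 3.2 1.2]
2 8.1 [0.559 0.149 0.128] gap 0.0092 grip 25.4 F [5.8 4.8 0.4]
 8.6 [0.556 0.146 0.127] gap 0.0499 grip 0.0 F [-1.   0.1 -0.4]
flange_a_mid 0.61 [393. 217.] [ 0.617 -0.339]
block_a_mid 0.93 [208. 116.] [ 0.365 -0.204]
block_a_mid 0.77 [136. 203.] [ 0.256 -0.321]
block_a_mid 0.57 [211. 311.] [ 0.348 -0.487]
block_a_mid 0.56 [220. 210.] [ 0.373 -0.331]
bush_mid 0.62 [295. 142.] [ 0.481 -0.238]
 11.5 [ 0.521 -0.299  0.419] gap 0.0849 grip 0.0 F [-0.3 -0.2  0. ]
```

View pics/w2c.png

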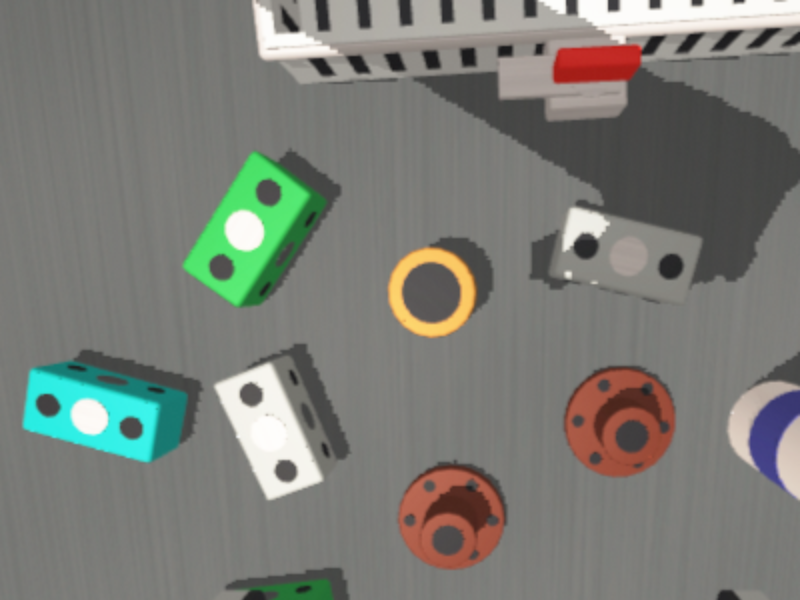

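```bash
cat >> h.py <<'E'
def check(name,xy,z,tol=.012):
    """look with wrist; return measured xy of the nearest detection (within 80 mm) or None"""
    for _ in range(3):
        P,im=snap("wrist","last.png")
        c=[ray(P,d["at"],z)[:2] for d in tip_of("wrist",name) if d["confidence"]>.15]
        c=[p for p in c if np.hypot(*(p-xy))<.08]
        if c: return min(c,key=lambda p:np.hypot(*(p-xy)))
def pickplace(name,xy,yaw,mid,gz,uv,pyaw,width,opening,grip=40,tol=.013):
    xy=np.array(xy)
    go(xy,.24,yaw); move_gripper(opening,grip)
    m=check(name,xy,mid); print(name,'expected',xy,'seen',m)
    if m is None or np.hypot(*(m-xy))>tol: print('STOP'); return False
    lin(xy,gz+.05,yaw,.25); lin(xy,gz,yaw,.08)
    if np.abs(read_ft_force()).max()>12: stat('contact?')
    move_gripper(0,grip); stat('gripped')
    if abs(read_finger_gap()-width)>.006: print('BAD GRIP'); return False
    z=gz
    lin(xy,.23,yaw,.25); q=bpos(*uv)
    move_ptp([*q,.23],down(pyaw)); lin(q,z+.018+.03,pyaw,.2); lin(q,z+.018+.0015,pyaw,.03); stat('down')
    move_gripper(width+.018); lin(q,.23,pyaw,.3); stat('done'); return True
E
python3 - <<'E'
from h import *
P=np.load('P2.npy',allow_pickle=True).item()
for n,px,z in [('B',(394,128),.05),('A',(214.5,216.5),.05),('bush',(296,146),.056),('f1',(396,217.5),.058),('f2',(304,270),.058)]: print(n,np.round(ray(P,px,z)[:2],3))
b=ray(P,(394,128),.05)[:2]
pickplace('block_b_mid',b,np.radians(166.8),.025,.032,(.100,-.050),BY+np.pi,.044,.066)
snap("wrist","w3.png")
E
```

```text
B [ 0.609 -0.219]
A [ 0.372 -0.335]
bush [ 0.484 -0.242]
f1 [ 0.616 -0.333]
f2 [ 0.493 -0.408]
block_b_mid expected [ 0.60889821 -0.21913937] seen [ 0.60825284 -0.21837051]
gripped 14.9 [ 0.61  -0.219  0.033] gap 0.0432 grip 43.5 F [0.  1.1 2.2]
down 18.6 [ 0.669 -0.031  0.052] gap 0.0433 grip 43.5 F [ 0.3  5.4 -2.1]
done 19.7 [ 0.668 -0.036  0.23 ] gap 0.062 grip 0.0 F [ 0.5 -0.4 -0.1]
```

Run:
```python
from h import *
ok=pickplace('flange_a_mid',(.616,-.333),np.pi,.029,.040,(-.112,-.044),BY+np.pi,.040,.066)
if ok: ok=pickplace('flange_a_mid',(.493,-.408),np.pi,.029,.040,(-.112,.044),BY+np.pi,.040,.066)
```

```text
flange_a_mid expected [ 0.616 -0.333] seen [ 0.61376899 -0.33524032]
gripped 23.1 [ 0.617 -0.333  0.041] gap 0.0391 grip 40.8 F [-0.6  0.9  1.8]
down 27.2 [ 0.457 -0.042  0.06 ] gap 0.0393 grip 40.7 F [-0.2 -0.3 -2. ]
done 28.2 [ 0.456 -0.042  0.23 ] gap 0.0579 grip 0.0 F [-0.5  0.2 -0.8]
flange_a_mid expected [ 0.493 -0.408] seen [ 0.49261318 -0.40678475]
gripped 31.9 [ 0.494 -0.408  0.041] gap 0.0393 grip 41.1 F [-0.2  1.1  4.3]
down 36.5 [0.451 0.046 0.06 ] gap 0.039 grip 40.8 F [-0.  -0.7 -5. ]
done 37.5 [0.45  0.046 0.23 ] gap 0.0583 grip 0.0 F [ 0.7 -0.3  0.4]
```

Run:
```python
from h import *
ok=pickplace('bush_mid',(.483,-.241),np.pi,.028,.035,(.002,0),BY+np.pi,.056,.082)
if ok: ok=pickplace('block_a_mid',(.372,-.335),np.radians(115),.025,.032,(.100,.043),BY+np.pi,.044,.066)
move_ptp((.56,-.0,.42),down(np.pi/2)); snap("wrist","w4.png"); P,im=snap("scene","s4.png")
```

```text
bush_mid expected [ 0.483 -0.241] seen [ 0.48199167 -0.24260022]
gripped 41.0 [ 0.484 -0.241  0.036] gap 0.0551 grip 43.0 F [-0.2 -0.5  3.3]
down 45.0 [0.568 0.01  0.055] gap 0.0552 grip 43.0 F [-0.1 -0.4 -3.1]
done 46.0 [0.567 0.01  0.23 ] gap 0.0739 grip 0.0 F [-0.6  0.5 -1. ]
block_a_mid expected [ 0.372 -0.335] seen [ 0.36959368 -0.33576977]
gripped 49.7 [ 0.372 -0.336  0.033] gap 0.0443 grip 40.5 F [0.2 0.5 3.8]
down 54.4 [0.663 0.059 0.052] gap 0.0443 grip 40.6 F [ 0.6  0.6 -6.4]
done 55.5 [0.662 0.059 0.23 ] gap 0.0619 grip 0.0 F [ 0.2 -0.4 -0.3]
```

View pics/w4.png

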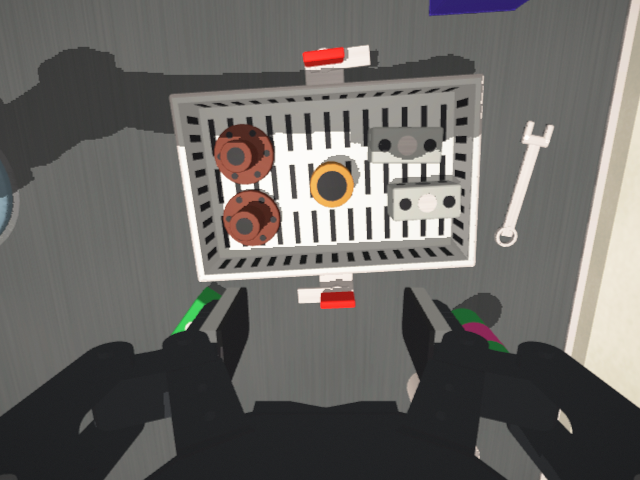

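View pics/s4.png

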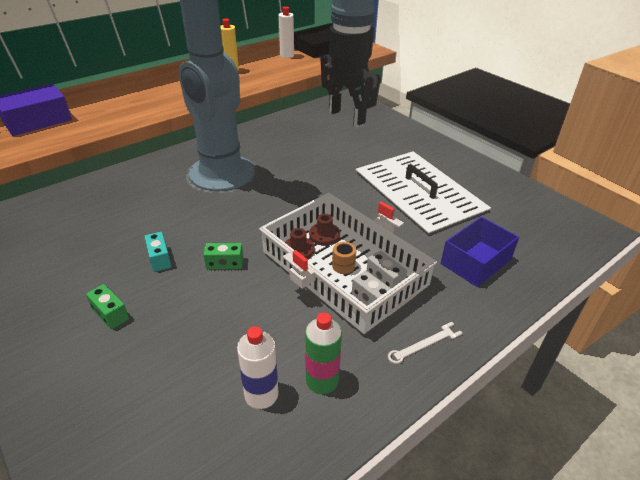

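All five parts stand in the basket and both latches are turned clear (wings at (323,56) and (338,300), parallel to the sides). Next I'll measure the rim from its corners and look at the lid.

Run:
```python
from h import *
P=camera_params("wrist")
C=np.array([ray(P,p,.09)[:2] for p in [(171,96),(482,77),(473,264),(202,280)]]);print(np.round(C,3),C.mean(0))
for a,b in ((0,1),(3,2),(3,0),(2,1)): d=C[b]-C[a];print(np.hypot(*d),np.arctan2(d[1],d[0]))
move_gripper(.085)
move_ptp((.435,.40,.36),down(np.pi/2)); stat()
P,im=snap("wrist","w5.png"); np.save('P5.npy',P,allow_pickle=True)
for n,z in dict(lid_handle=.055,lid_face=.014).items():
    for d in tip_of("wrist",n): print(n,d,np.round(ray(P,d["at"],z)[:2],3))
```

```text
[[ 0.384  0.112]
 [ 0.737  0.132]
 [ 0.75  -0.09 ]
 [ 0.4   -0.113]] [0.56757654 0.01032828]
0.3535908010581868 0.05796151094686241
0.35060786176250014 0.0646804480242938
0.22509430873239467 1.6434665505757995
0.22271449529205334 1.6301940939234385
 58.9 [0.437 0.398 0.36 ] gap 0.085 grip 0.0 F [ 1.1 -0.7  0.6]
lid_handle {'at': [329.1, 179.7], 'confidence': 0.75} [0.443 0.417]
```

View pics/w5.png

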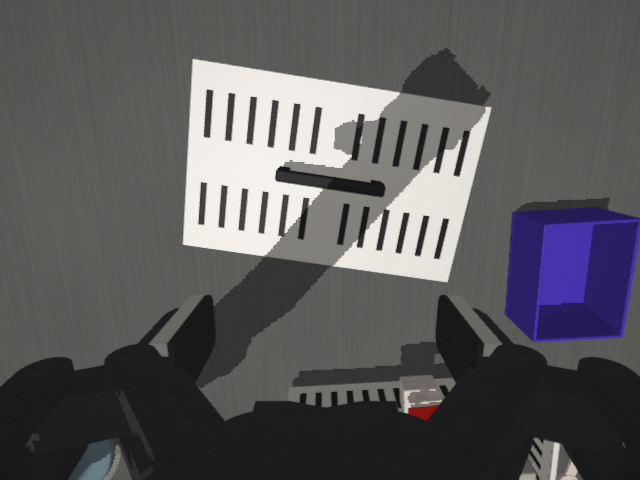

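The lid corners are at about (194,59), (491,107), (447,282) and (183,245), and the handle bar runs from (276,174) to (385,189). I'll compute its pose, grasp it, lift, and hover it over the basket.

```bash
sed -i 's/^BY=.*/BY=.063; BC=np.array([.5668,.010])/' h.py
python3 - <<'E'
from h import *
P=np.load('P5.npy',allow_pickle=True).item()
C=np.array([ray(P,p,.014)[:2] for p in [(194,59),(491,107),(447,282),(183,245)]])
print(np.round(C,3),C.mean(0))
A=[]
for a,b in ((0,1),(3,2),(3,0),(2,1)): d=C[b]-C[a];A.append(np.arctan2(d[1],d[0]));print(np.hypot(*d),A[-1])
h1,h2=ray(P,(276,173),.062)[:2],ray(P,(385,186),.062)[:2]; d=h2-h1
print('bar',np.hypot(*d),np.arctan2(d[1],d[0]),(h1+h2)/2)
yaw=(A[0]+A[1]+A[2]+A[3]-np.pi)/4; xy=C.mean(0); print(xy,yaw)
go(xy,.2,yaw+np.pi); move_gripper(.05,80)
P,im=snap("wrist","w6.png")
for dd in tip_of("wrist","lid_handle"): print(dd,np.round(ray(P,dd["at"],.055)[:2],3))
np.save('lid.npy',[*xy,yaw])
E
```

```text
[[0.287 0.552]
 [0.637 0.499]
 [0.603 0.275]
 [0.251 0.328]] [0.44445462 0.41351663]
0.3542983173631717 -0.1518527111348658
0.35585969095602366 -0.15066223043012852
0.22682801400132308 1.4122617894497795
0.22639931102548944 1.4191446203878884
bar 0.12389014966072492 -0.12114908666481213 [0.44456986 0.41818562]
[0.44445462 0.41351663] -0.15317529632927984
{'at': [323.8, 227.8], 'confidence': 0.97} [0.443 0.411]
```

View pics/w6.png

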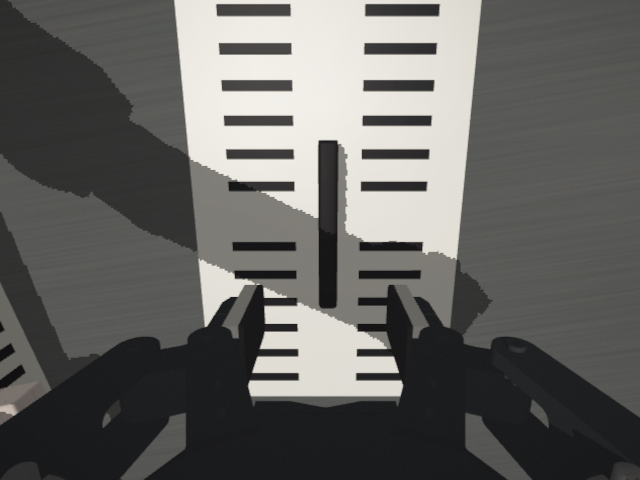

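The handle, from (328,141) to (328,306), is aligned with the gripper. I'll grasp it and lower it step by step while watching the force.

Run:
```python
from h import *
x,y,yaw=np.load('lid.npy'); xy=(x,y); w=yaw+np.pi
lin(xy,.09,w,.15); lin(xy,.056,w,.05); move_gripper(0,80); stat('grip')
lin(xy,.12,w,.08); stat('lift'); lin(xy,.26,w,.2)
q=bpos(0,0); pw=BY+np.pi
movel([*q,.26],down(pw),.2); lin(q,.165,pw,.12); pause(.3); stat('hover')
F0=read_ft_force()[2]
for z in np.arange(.152,.1365,-.0025):
    lin(q,z,pw,.03); f=read_ft_force(); e=read_eef_pos()
    print(round(z,4),np.round(e,4),np.round(f,1),np.round(read_ft_torque(),2))
    if f[2]-F0>8: print('contact'); break
snap("side","sd7.png"); snap("scene","s7.png")
```

```text
grip 62.9 [0.445 0.414 0.057] gap 0.0122 grip 78.9 F [-0.6  0.4  2.4]
lift 63.9 [0.444 0.413 0.119] gap 0.0124 grip 77.9 F [ 1.5  0.3 -6. ]
hover 68.2 [0.567 0.01  0.166] gap 0.0125 grip 78.0 F [-0.6  0.1 -6. ]
0.152 [0.5666 0.01   0.1517] [-0.5 -0.8 -5.3] [ 0.01 -0.01  0.07]
0.1495 [0.5667 0.01   0.1494] [-0.1 -0.3 -5.4] [-0.04 -0.01  0.04]
0.147 [0.5666 0.01   0.1468] [-0.3 -1.5 -6.1] [ 0.07 -0.    0.01]
0.1445 [0.5665 0.01   0.1442] [ 0.4  0.2 -5. ] [-0.03  0.   -0.  ]
0.142 [0.5665 0.01   0.1417] [ 0.6  0.3 -5.9] [0.03 0.02 0.04]
0.1395 [0.5666 0.01   0.1392] [ 0.5  0.2 -6.6] [-0.01 -0.02 -0.03]
0.137 [0.5667 0.01   0.1369] [-0.1  0.2 -4.8] [ 0.03 -0.05 -0.01]
```

Run:
```python
from h import *
q=bpos(0,0); pw=BY+np.pi
for z in (.136,.135,.134): lin(q,z,pw,.02); stat(z)
move_gripper(.05); lin(q,.25,pw,.2)
move_ptp((.56,0,.42),down(np.pi/2))
P,im=snap("wrist","w8.png")
for s in (1,-1): print(s, np.round(proj(P,[*bpos(0,s*.137),.118])))
for n in ("latch_left_grip","latch_right_grip","lid_handle"):
    for d in tip_of("wrist",n): print(n,round(d["confidence"],2),d["at"],np.round(ray(P,d["at"],.135 if 'lid' in n else .118)[:2],3))
print(bpos(0,.137),bpos(0,-.137)); stat()
```

```text
0.136 70.6 [0.567 0.01  0.137] gap 0.0123 grip 79.0 F [-2.8  0.6  0.2]
0.135 70.9 [0.567 0.01  0.137] gap 0.0125 grip 80.0 F [-5.6  0.7  7.4]
0.134 71.1 [0.567 0.01  0.137] gap 0.0123 grip 80.7 F [-7.6 -0.8 10.7]
1 [324.  57.]
-1 [338. 299.]
latch_left_grip 0.76 [324.1, 55.6] [0.559 0.148]
lid_handle 0.88 [328.3, 191.7] [0.563 0.008]
lid_handle 0.27 [323.0, 55.6] [0.558 0.145]
[0.55817471 0.14672821] [ 0.57542529 -0.12672821]
 73.9 [0.56  0.    0.419] gap 0.0501 grip 0.0 F [-0.2  0.8 -0.5]
```

View pics/w8.png

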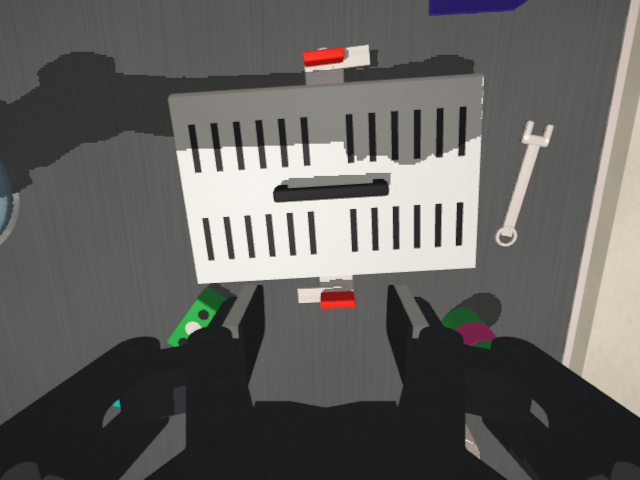

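The lid is seated: handle at (330,190), plate flush all round, and it carried weight at the expected height. Both latches are next.

Run:
```python
from h import *
for s,a0 in ((1,1.6),(-1,1.57)):
    c=bpos(0,s*.137); base=BY+np.pi/2   # tool yaw at theta=0 (mod pi)
    go(c,.22,base+a0); move_gripper(.04,40); lin(c,.127,base+a0,.12); move_gripper(0,40); stat('g')
    for th in (1.2,.8,.4,.1,0,-.05):
        move_ptp([*c,.127],down(base+th))
    stat('turned'); t=R.from_quat(read_tcp_rot()).as_matrix()[:,0]; print('theta',np.arctan2(t[1],t[0])-base,np.round(read_ft_torque(),2))
    move_gripper(.04); lin(c,.22,base-.05,.2)
move_ptp((.56,0,.42),down(np.pi/2))
snap("wrist","w9.png"); snap("side","sd9.png"); stat()
```

```text
g 76.7 [0.559 0.149 0.128] gap 0.0092 grip 42.5 F [0.4 3.6 3. ]
turned 78.9 [0.557 0.146 0.128] gap 0.0092 grip 50.0 F [-4.7 -0.7 10.2]
theta -0.04195650716606347 [0.02 1.14 0.92]
g 83.3 [ 0.576 -0.125  0.128] gap 0.0091 grip 42.0 F [-1.2  3.9  5.6]
turned 85.4 [ 0.574 -0.127  0.128] gap 0.0089 grip 50.0 F [-5.7  0.6 10. ]
theta -0.0449092697297242 [0.26 1.22 0.95]
 87.5 [ 0.559 -0.002  0.417] gap 0.04 grip 0.0 F [ 0.2  0.4 -0.4]
```

View pics/w9.png

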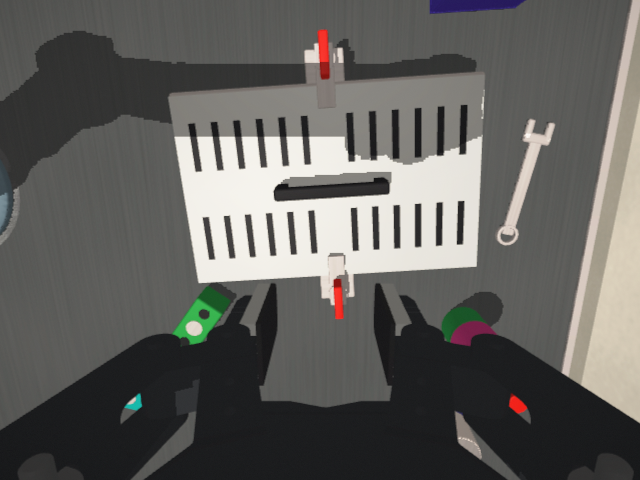

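View pics/sd9.png

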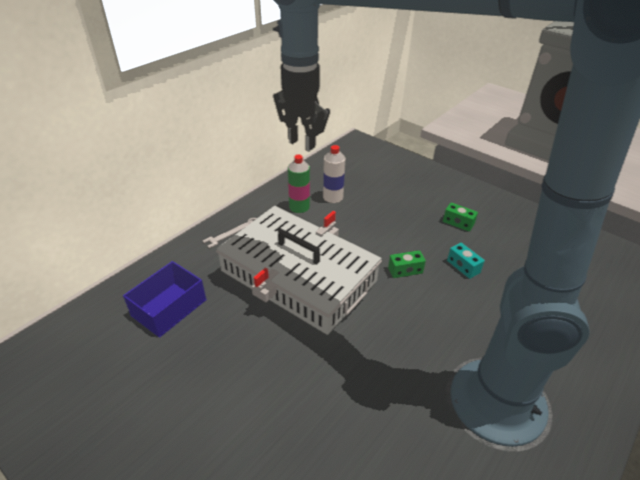

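The lid is seated, and both latch arms are square across its edges at (325,95) and (337,268), turned to their stops. I'll hand the job in.

```bash
python3 -c "
from bench import *
print(sign_off())"
```

```text
the job is handed in; nothing more can be done
None
```

The job is handed in at about 88 s of robot time: all five dirty parts are standing in the basket, the lid is fully seated, and both latches are turned across it to their stops.

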